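# Spring the door of a latched drying cupboard

## Robot

A 7-joint arm with a two-finger parallel gripper is mounted at the origin on the work surface. World frame = base frame: x ahead of the robot, y to its left, z up, the work surface at z = 0. Lengths are in m, angles in rad, forces in N, time in s.
With the tool pointing down it reaches from about 0.4 to 0.85 m from the base axis. Payload 4.5 kg.
Tool frame: the origin (TCP) lies between the finger pads; the fingertips stand 11 mm ahead of it and the grasp point (between the pads) lies 8 mm behind it (r.nose_length is the distance from the TCP to the fingertips, in m); z points along the fingers, y is the line along which they close (so a half turn about z gives the same grasp; the last joint's range is limited). The gripper opens to 88 mm and grips with 3 to 60 N. Pads are 18 mm wide; open, the fingers measure 123 mm over their backs; the gripper's body (75 mm by 187 mm) begins 45 mm behind the grasp point.
Start: joints at [1.135, 0.689, -0.195, 1.565, 0.157, 0.902, -0.215], TCP at [0.283, -0.557, 0.25] pointing down, gripper open.
Joint ranges: [-3.01, 3.01], [-0.46, 2.08], [-1.47, 1.51], [0.13, 2.56], [-1, 4.14], [0.04, 2.09], [-2.66, 2.66]. Speed limits (rad/s): [2.57, 2.57, 3.14, 3.14, 3.14, 3.14, 3.14].

## Interface

Orientations are given as a unit quaternion [x, y, z, w].
In Python, from plant import get_state, snapshot, camera_model, r gives the robot as it stands.
- The arm moves only by the shell command python3 -m inch 'ROWS' [FORCE]. ROWS is text: rows parted by semicolons, each of 7 numbers parted by spaces: the opening, from -1 (shut) to 1 (fully open), then the shift along the tool's x, y, z in m, then the turn, a rotation vector about the tool's x, y, z in rad. A call has 1 to 20 rows; each row shifts and turns the commanded pose from where the row before left it, along the tool's axes as they then stand; what a row does not reach is not made up. A row lasts 1/12 s, in which the tool goes at most 41.7 mm and 7.16 degrees, less where a joint would pass 70% of its speed; a pose out of reach is approached as far as the arm can. A call is refused whole if a number of a shift passes 0.0417 or a number of a turn 0.125, either way. A call with a gripper value outside its range is refused whole. The fingers move at their own pace and stop on an object; FORCE is the grip in N (left out, the last holds). Time passes only in rows, so rows that do not move let the fingers close. It gives the time, the measured TCP pose, the force, the opening and the grip force at its end, in the units of the state.
- get_state(): the state, without advancing time (a new reading comes with each control period).
- snapshot(name): name is "scene" or "top" or "wrist"; returns (picture, depth): 420x560x3 uint8, red, green, blue; 420x560 float32, m along the optical axis (not along the pixel's ray), 0 where there is no reading.
- camera_model(name): a dict with "intrinsics" (3x3 intrinsics, pixels), "view" (4x4, takes a point from world to camera coordinates). Camera axes: x right, y down, z forward; pixel columns grow to the right and rows downward; lengths in m; the calibration is good to about 2 mm. The wrist camera is an equidistant fisheye: a pixel r from the principal point sees the ray r / f radians off the axis. A picture is of the moment at which its call begins: read the wrist's pose just before it. camera_model takes no time and is no camera call; for the wrist camera it gives the pose at the moment of the call.
- r.finish_job(): hands the job in; it is judged then, once.
The state is a dict: "clock": time; "q": joint angles; "qd": joint speeds; "joint_torque": joint torques, N m; "tool_pos": TCP position; "eef_rot": TCP orientation; "contact_force": force on the tool from outside, world axes, zero at the start; "moment": the same for the moment, N m; "opening": opening from 0.0 (shut) to 1.0 (fully open); "finger_force": force on a finger pad.
Only numpy, scipy, OpenCV 4.12 (cv2) and the standard library are available. Lean on these libraries where they do the work, as an engineer would, in place of code of your own. Each camera call takes 0.05 s, during which the arm holds its last target. There are 200 camera calls.

## Task

Two small plywood drying cupboards stand on the restorer's bench, each with a sprung steel hook under a slot in its roof that keeps its door shut. Open the broader one: reach closed fingers down through its roof slot, press the hook down until the door springs ajar, then swing that door wide open, about square to the cupboard's front, and leave it so. Leave the narrow cupboard's door shut.

Things in the scene. Friction and masses are not known exactly. Their poses are not given: they have to be found in the camera images.
- broad: Broader plywood cupboard, fixed (mm): 170 deep (x), 240 wide (y), 160 high. Origin: centre of its underside on the bench; z up, x from door side to back, y left as one faces the door; at yaw 0 the door side (-x) faces the robot; yaw varies +-17 degrees. Roof 8 thick with a slot 56 (x) by 64 (y) centred at x -25, y -70. 150 mm in front of the door is clear.
- broad_hook (a joint): Its sprung hook, rad: 0 up at rest, grows as pressed. In mm, pad: flat steel plate 52 (x) by 40 (y) right under the slot's centre, top at height 132 (28 below the roof's top); the lever's pivot lies 65 behind it. Lets the door go at about 0.09 (pad 6 mm down); press to 0.2 (13 mm); stop at 0.35 (22 mm). Spring 2 N at rest to 8 N at the stop; it lifts again when let go.
- broad_door (a joint): Its door, rad: 0 shut, 1.57 square to the front, stop 1.9; swings out to -x. Upright hinge axis at x -87, y +120 mm of the cupboard (door's inner face); 236 wide, 12 thick, top edge 158 high, free edge at y -116. Let go, a spring throws it ajar to about 0.65; then it turns freely, stays where left, and can be pushed open on its inner face by fingers lowered between door and cupboard.
- narrow_door (a joint): Door of the other, narrow cupboard (170 deep, 150 wide, 160 high, same make; its slot at x -25, y -25 of its own frame), rad, 0 shut. The cupboards stand side by side some 280 to 410 mm apart (centres), either one on the left.

How it is judged:
By the outcome, as a careful person would: the job done as asked, in the order asked, and still so for the second after the job is handed in, with the robot touching nothing.
It also fails if it takes over 45 s, if anything falls off the work surface, if the arm or the gripper's body presses on something with over 40 N, if the wrist force passes 120 N, or if a joint passes its speed limit or range.

## Working session

There is one attempt and no reset: what is moved stays moved. The work goes in short steps, Python scripts to look and compute and a shell command to move; the robot and the scene stay as the last step left them, time stands still between calls to the robot, and variables do not carry over. Pictures are saved under pics/ and viewed, at most 10 in all, crops included, and the job is handed in when it is done.

```bash
ls; mkdir -p pics
cat > h.py <<'E'
import numpy as np,cv2
from plant import get_state,snapshot,camera_model,r
from scipy.spatial.transform import Rotation as R
def cloud(n):
    p,d=snapshot(n);m=camera_model(n);K=np.array(m["intrinsics"]);V=np.linalg.inv(np.array(m["view"]))
    v,u=np.mgrid[:420,:560]
    c=np.stack([(u-K[0,2])/K[0,0]*d,(v-K[1,2])/K[1,1]*d,d],-1)
    return p,d,c@V[:3,:3].T+V[:3,3]
E
python3 - <<'E'
from h import *
for n in("top","scene"):
    p,d,c=cloud(n);cv2.imwrite(f"pics/{n}0.png",p[...,::-1])
    np.save(n+".npy",c)
    print(n,(d>0).mean(),np.linalg.inv(camera_model(n)["view"])[:3,3])
c=np.load("top.npy");z=c[...,2]
m=((abs(z-.16)<.006)).astype(np.uint8)
k,l,s,_=cv2.connectedComponentsWithStats(m)
for i in range(1,k):
    if s[i,4]>300:
        q=c[l==i][:,:2].astype(np.float32);print(s[i],cv2.minAreaRect(q*1000),np.median(c[l==i][:,2]))
s=get_state();print(s["tool_pos"],s["eef_rot"],s["clock"],R.from_quat(s["eef_rot"]).as_matrix())
E
```

```text
pics
top 0.9959566326530612 [0.47582689 0.02107318 1.06760071]
scene 0.996156462585034 [ 0.85146857 -0.14776472  1.03097311]
[  129   141   140   121 10160] ((615.2565307617188, 168.1683807373047), (186.01803588867188, 243.601806640625), 16.119544982910156) 0.16090328816696703
[ 314  146   95  105 5917] ((621.7957763671875, -156.73175048828125), (185.49046325683594, 155.46829223632812), 13.0715913772583) 0.16084615797862223
[ 0.28265116 -0.55684476  0.24901077] [ 9.72525691e-01  2.32794227e-01 -2.67095231e-04 -7.45836733e-04] 0.1 [[ 8.91613553e-01  4.52796336e-01 -8.66766921e-04]
 [ 4.52797132e-01 -8.91612583e-01  1.32633431e-03]
 [-1.72260977e-04 -1.57504722e-03 -9.99998745e-01]]
```

View pics/top0.png

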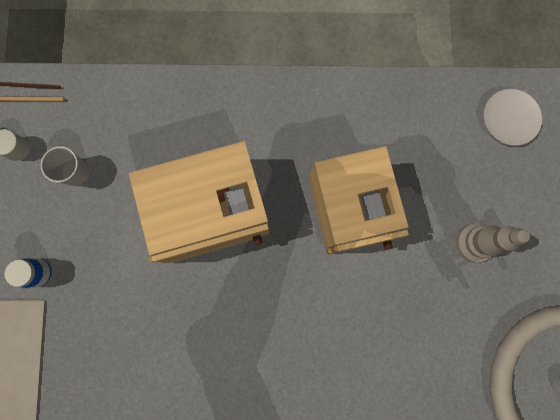

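Run:
```python
from h import *
c=np.load("top.npy")
def slots(box):
    x,y,w,h=box
    z=c[y:y+h,x:x+w,2]
    m=(abs(z-.16)<.006).astype(np.uint8)
    big=cv2.findContours(m,cv2.RETR_CCOMP,cv2.CHAIN_APPROX_NONE)
    for k,hh in zip(*[big[0],big[1][0]]):
        if hh[3]>=0 and cv2.contourArea(k)>100:
            q=c[y:y+h,x:x+w][k[:,0,1],k[:,0,0]];q=q[abs(q[:,2]-.16)<.006,:2]
            print("hole",cv2.contourArea(k),cv2.minAreaRect((q*1000).astype(np.float32)))
            mm=np.zeros_like(m);cv2.drawContours(mm,[k],-1,1,-1);print(np.percentile(z[(mm>0)&(m==0)],[5,25,50,75,95]).round(3))
slots((125,137,150,130));slots((310,142,105,113))
# fit of side edges: hypothesis broad frame
for name,ctr,yaw,sl in(("broad",(.6153,.1682),16.12,(-.025,-.070)),("narrow",(.6218,-.1567),13.07,(-.025,-.025))):
    for sg in(1,):
        a=np.deg2rad(yaw*sg);Rm=np.array([[np.cos(a),-np.sin(a)],[np.sin(a),np.cos(a)]])
        o=np.array(ctr)+Rm@[.0065,0];print(name,o,"slot",o+Rm@sl)
```

```text
hole 927.0 ((617.6002197265625, 95.07341766357422), (59.024993896484375, 69.01639556884766), 16.34436798095703)
[0.009 0.013 0.131 0.133 0.136]
hole 907.5 ((610.15380859375, -186.31222534179688), (59.38327407836914, 68.06310272216797), 13.601211547851562)
[0.011 0.095 0.131 0.133 0.136]
broad [0.62154443 0.17000473] slot [0.61696288 0.09581571]
narrow [ 0.62813161 -0.15523008] slot [ 0.60943278 -0.18523598]
```

The top view shows the broad cupboard on the left, with its slot at about pixel (236,200), and the narrow one on the right, with its slot at (375,205). Both doors are shut and face the robot. The broad slot is at world (0.6175, 0.0953) with a yaw of 16.2°, and it matches the given sizes.

```bash
cat > rel.py <<'E'
# cupboard-frame pose of tool, and tool-axis shift to cupboard targets
from h import *
import sys
a=np.deg2rad(16.2);Rm=np.array([[np.cos(a),-np.sin(a)],[np.sin(a),np.cos(a)]])
O=np.array([.6175,.0953])-Rm@[-.025,-.070]
s=get_state();p=np.array(s["tool_pos"]);q=R.from_quat(s["eef_rot"]).as_matrix()
print("cup xy",(Rm.T@(p[:2]-O)).round(4),"tip z",round(p[2]-r.nose_length,4),"toolx yaw",np.rad2deg(np.arctan2(q[1,0],q[0,0])).round(2),"tilt",q[:2,2].round(4),"F",np.round(s["contact_force"],1),"t",s["clock"],"op",s["opening"])
if len(sys.argv)>3:
    t=np.r_[O+Rm@[float(sys.argv[1]),float(sys.argv[2])],float(sys.argv[3])+r.nose_length]
    print("tool shift",(q.T@(t-p)).round(4))
E
python3 -m inch '-1 0 0 0 0 0 0.0935; -1 0 0 0 0 0 0.0935; -1 .028 -.0296 0 0 0 0; -1 .028 -.0296 0 0 0 0; -1 .028 -.0296 0 0 0 0; -1 .028 -.0296 0 0 0 0; -1 .028 -.0296 0 0 0 0; -1 .028 -.0296 0 0 0 0; -1 .028 -.0296 0 0 0 0; -1 .028 -.0296 0 0 0 0; -1 .028 -.0296 0 0 0 0; -1 .028 -.0296 0 0 0 0; -1 .028 -.0296 0 0 0 0; -1 .028 -.0296 0 0 0 0; -1 .028 -.0296 0 0 0 0; -1 .028 -.0296 0 0 0 0; -1 .028 -.0296 0 0 0 0; -1 .028 -.0296 0 0 0 0; -1 .028 -.0296 0 0 0 0; -1 .028 -.0296 0 0 0 0'
python3 rel.py -.025 -.07 .19
```

```text
clock: 1.77
tool_pos: [0.6185, 0.097, 0.2493]
eef_rot: [0.99, 0.141, -0.0, 0.0]
contact_force: [0.3, 0.8, 0.3]
opening: 0.005
finger_force: 0.0
cup xy [-0.0236 -0.0687] tip z 0.2383 toolx yaw 16.22 tilt [-0.0009 -0.0004] F [0.3 0.8 0.3] t 1.7667 op 0.00546268523418393
tool shift [-0.0014  0.0013  0.0483]
```

```bash
python3 -m inch '-1 -.0014 .0013 .015 0 0 0; -1 0 0 .025 0 0 0; -1 0 0 .025 0 0 0; -1 0 0 .02 0 0 0; -1 0 0 .01 0 0 0; -1 0 0 0 0 0 0; -1 0 0 0 0 0 0'
python3 rel.py -.025 -.07 .118
```

```text
clock: 2.35
tool_pos: [0.6173, 0.0933, 0.1547]
eef_rot: [0.99, 0.141, -0.0, 0.0]
contact_force: [-0.1, 0.6, 0.2]
opening: 0.006
finger_force: 0.0
cup xy [-0.0258 -0.0719] tip z 0.1437 toolx yaw 16.2 tilt [-0.0004 -0.0002] F [-0.1  0.6  0.2] t 2.35 op 0.005887845951735399
tool shift [ 0.0008 -0.0019  0.0257]
```

```bash
python3 -m inch '-1 0 -.0015 .006 0 0 0; -1 0 0 .005 0 0 0; -1 0 0 .005 0 0 0; -1 0 0 .004 0 0 0; -1 0 0 .003 0 0 0; -1 0 0 .003 0 0 0; -1 0 0 0 0 0 0; -1 0 0 0 0 0 0; -1 0 0 0 0 0 0; -1 0 0 0 0 0 0; -1 0 0 0 0 0 0; -1 0 0 0 0 0 0'
python3 rel.py -.025 -.07 .118
python3 - <<'E'
from h import *
p,d,c=cloud("top");cv2.imwrite("pics/top1.png",p[...,::-1])
E
```

```text
clock: 3.35
tool_pos: [0.619, 0.0956, 0.1302]
eef_rot: [0.99, 0.141, 0.003, -0.0]
contact_force: [0.9, 0.7, 8.4]
opening: 0.01
finger_force: 3.4
cup xy [-0.0235 -0.0701] tip z 0.1192 toolx yaw 16.22 tilt [0.0051 0.0015] F [0.9 0.7 8.4] t 3.35 op 0.009919276147891044
tool shift [-0.0015 -0.0001  0.0012]
```

View pics/top1.png

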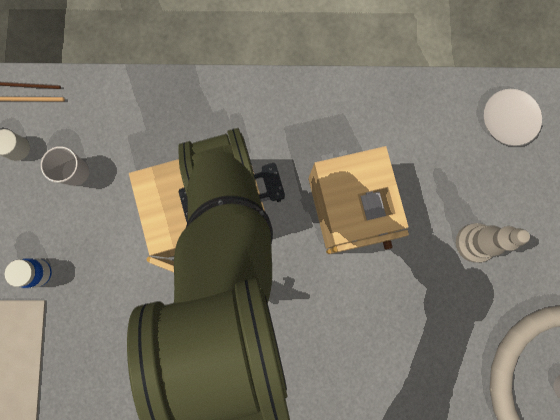

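The arm hides most of the door, but its hinge end at (160,262) now slants away from the front, so it is ajar. Next I'll raise the fingers, move out in front of the cupboard and look again.

```bash
python3 -m inch '-1 0 0 -.02 0 0 0; -1 0 0 -.03 0 0 0; -1 0 0 -.03 0 0 0; -1 -.02 -.01 0 0 0 0; -1 -.03 -.012 0 0 0 0; -1 -.03 -.015 0 0 0 0; -1 -.025 -.012 0 0 0 0; -1 -.01 -.003 0 0 0 0; -1 0 0 0 0 0 0; -1 0 0 0 0 0 0'
python3 rel.py -.14 -.018 .12
python3 - <<'E'
from h import *
import rel
for n in("top","scene"):
    p,d,c=cloud(n);cv2.imwrite(f"pics/{n}2.png",p[...,::-1])
    # door top edge points in the cupboard frame
    q=(c[...,:2]-rel.O)@rel.Rm
    m=(abs(c[...,2]-.158)<.007)&(q[...,0]<-.097)&(q[...,0]>-.34)&(abs(q[...,1])<.2)
    b=q[m];print(n,m.sum())
    if m.sum()>5:
        e=np.array([-.087,.12])-b;print("ang",np.percentile(np.arctan2(e[:,0],e[:,1]),[10,25,50,75,90]).round(2),"rad",np.percentile(np.hypot(*e.T),[1,50,99]).round(3))
E
```

```text
clock: 4.23
tool_pos: [0.4922, 0.1125, 0.2088]
eef_rot: [0.99, 0.141, 0.0, 0.0]
contact_force: [0.6, -0.4, 0.1]
opening: 0.007
finger_force: 0.0
cup xy [-0.1406 -0.0185] tip z 0.1978 toolx yaw 16.22 tilt [ 0.0005 -0.0002] F [ 0.6 -0.4  0.1] t 4.2333 op 0.007177821320849545
tool shift [ 0.0005 -0.0005  0.0778]
cup xy [-0.1406 -0.0185] tip z 0.1978 toolx yaw 16.22 tilt [ 0.0005 -0.0002] F [ 0.6 -0.4  0.1] t 4.2333 op 0.007177821320849545
top 175
ang [0.58 0.65 0.66 0.68 0.69] rad [0.187 0.213 0.239]
scene 271
ang [0.62 0.64 0.67 0.73 0.82] rad [0.012 0.063 0.239]
```

View pics/scene2.png

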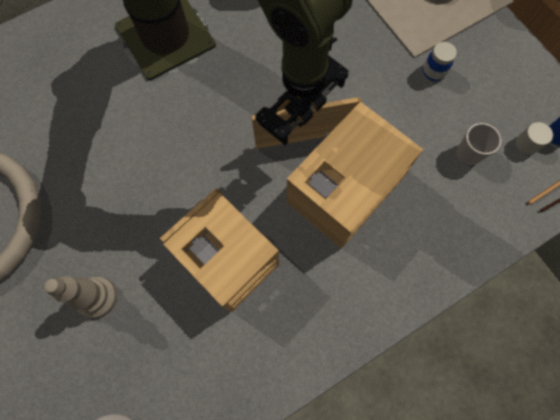

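The scene view shows the broad door ajar with the closed fingers above the gap at about (290,110), and the narrow door still shut. The measured door angle is about 0.65 rad. Next I'll lower the fingers into the gap and sweep the door open.

```bash
python3 -m inch '-1 0 0 .02 0 0 0; -1 0 0 .025 0 0 0; -1 0 0 .02 0 0 0; -1 0 0 .011 0 0 0; -1 0 0 0 0 0 0; -1 -.0054 -.0105 0 0 0 0; -1 -.0077 -.0043 0 0 0 0; -1 -.0077 -.0043 0 0 0 0; -1 -.0077 -.0043 0 0 0 0; -1 -.0068 -.0059 0 0 0 0; -1 -.0068 -.0059 0 0 0 0; -1 -.0068 -.0059 0 0 0 0; -1 -.0058 -.0074 0 0 0 0; -1 -.0058 -.0074 0 0 0 0; -1 -.0058 -.0074 0 0 0 0; -1 0 0 0 0 0 0'
python3 rel.py -.2194 .0707 .12 
python3 -m inch '-1 -.0042 -.0065 0 0 0 0; -1 -.0042 -.0065 0 0 0 0; -1 -.0032 -.0065 0 0 0 0; -1 -.001 -.0063 0 0 0 0; -1 0 0 0 0 0 0; -1 0 0 0 0 0 0; -1 0 0 0 0 0 0'
python3 rel.py -.227 .1025 .12
cat > door.py <<'E'
from h import *
import rel,sys
for n in("top","scene"):
    p,d,c=cloud(n);cv2.imwrite(f"pics/{n}{sys.argv[-1]}.png",p[...,::-1])
    q=(c[...,:2]-rel.O)@rel.Rm
    m=(abs(c[...,2]-.158)<.007)&(q[...,0]<-.105)&(q[...,0]>-.34)&(q[...,1]>-.1)&(q[...,1]<.25)
    b=q[m];e=np.array([-.087,.12])-b;rd=np.hypot(*e.T);k=(rd>.1)&(rd<.245);print(n,m.sum(),k.sum())
    if k.sum()>5:print("ang",np.percentile(np.arctan2(e[k,0],e[k,1]),[10,25,50,75,90]).round(2))
E
python3 door.py 3
```

```text
clock: 5.67
tool_pos: [0.4083, 0.1562, 0.1326]
eef_rot: [0.99, 0.142, -0.001, -0.0]
contact_force: [-0.4, 0.3, 0.0]
opening: 0.007
finger_force: 0.0
cup xy [-0.2089  0.0469] tip z 0.1216 toolx yaw 16.38 tilt [-0.0024 -0.0001] F [-0.4  0.3  0. ] t 5.6667 op 0.007366535868203696
tool shift [-0.0104 -0.0238  0.0016]
clock: 6.25
tool_pos: [0.3914, 0.1761, 0.1327]
eef_rot: [0.99, 0.141, 0.0, 0.0]
contact_force: [-0.3, 0.7, -0.2]
opening: 0.005
finger_force: 0.0
cup xy [-0.2195  0.0707] tip z 0.1217 toolx yaw 16.2 tilt [ 0.0002 -0.0002] F [-0.3  0.7 -0.2] t 6.25 op 0.005172493591166209
tool shift [-0.0075 -0.0318  0.0017]
cup xy [-0.2195  0.0707] tip z 0.1217 toolx yaw 16.2 tilt [ 0.0002 -0.0002] F [-0.3  0.7 -0.2] t 6.25 op 0.005172493591166209
top 341 141
ang [1.29 1.33 1.39 1.41 1.42]
scene 371 149
ang [1.37 1.38 1.39 1.41 1.43]
```

```bash
python3 -m inch '-1 -.0018 -.005 0 0 0 0; -1 -.0018 -.0055 0 0 0 0; -1 -.0013 -.0055 0 0 0 0; -1 -.0013 -.0055 0 0 0 0; -1 -.001 -.005 0 0 0 0; -1 -.0003 -.0035 0 0 0 0; -1 0 -.002 0 0 0 0; -1 0 0 0 0 0 0; -1 0 0 0 0 0 0; -1 0 0 0 0 0 0'
python3 rel.py
python3 door.py 4
```

```text
clock: 7.18
tool_pos: [0.3752, 0.2046, 0.1327]
eef_rot: [0.99, 0.141, -0.0, 0.0]
contact_force: [-0.7, 0.7, -0.7]
opening: 0.003
finger_force: 0.0
cup xy [-0.2272  0.1025] tip z 0.1217 toolx yaw 16.18 tilt [ 0.     -0.0003] F [-0.7  0.7 -0.7] t 7.1833 op 0.003478454177546363
cup xy [-0.2272  0.1025] tip z 0.1217 toolx yaw 16.18 tilt [ 0.     -0.0003] F [-0.7  0.7 -0.7] t 7.1833 op 0.003478454177546363
top 467 166
ang [1.5  1.55 1.59 1.61 1.63]
scene 366 156
ang [1.57 1.58 1.6  1.62 1.63]
```

```bash
python3 -m inch '-1 0 .005 0 0 0 0; -1 0 .01 0 0 0 0; -1 0 .015 0 0 0 0; -1 0 0 -.02 0 0 0; -1 0 0 -.03 0 0 0; -1 0 0 -.03 0 0 0; -1 0 0 -.03 0 0 0; -1 0 .03 0 0 0 0; -1 0 .04 0 0 0 0; -1 0 .04 0 0 0 0; -1 0 .04 0 0 0 0; -1 0 .04 0 0 0 0; -1 0 .03 0 0 0 0; -1 0 0 0 0 0 0; -1 0 0 0 0 0 0; -1 0 0 0 0 0 0'
python3 door.py 5
```

```text
clock: 8.62
tool_pos: [0.4443, -0.0354, 0.2425]
eef_rot: [0.99, 0.141, -0.0, -0.0]
contact_force: [1.0, 0.4, -0.2]
opening: 0.006
finger_force: 0.0
cup xy [-0.2278 -0.1472] tip z 0.2315 toolx yaw 16.16 tilt [-0.0009  0.0003] F [ 1.   0.4 -0.2] t 8.6167 op 0.0060007242800397785
top 878 580
ang [1.58 1.59 1.61 1.63 1.64]
scene 550 340
ang [1.57 1.58 1.6  1.62 1.63]
```

View pics/scene5.png

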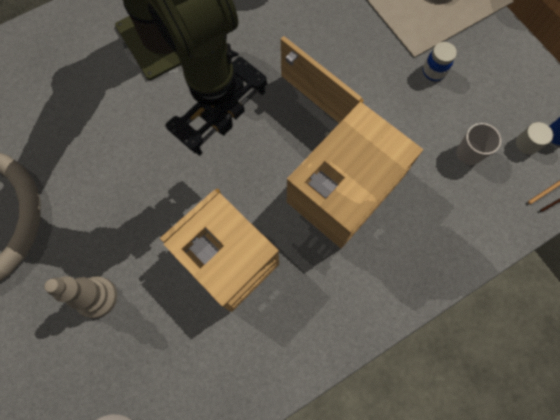

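The broad door now stands square to its front, running from about (285,45) to (355,105). The narrow door is shut, and the arm is clear of both cupboards.

```bash
python3 -c "
from plant import r
print(r.finish_job())"
```

```text
the job is handed in; nothing more can be done
None
```

The broad cupboard's hook was pressed and its door swung open to about 1.57 rad, square to the front; the narrow door stayed shut, the arm is clear, and the job was handed in at about 8.7 s.

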